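Collect the console's parts in the repair tray

TASK

Gather the four parts taken out of the opened console into the grey tray: the silver heatsink with the copper base, the black fan with white blades, the blue capacitor and the yellow-taped transformer, each standing upright and flat on the floor of the compartment whose printed mat pictures it. Set each one down gently rather than dropping it, and leave the all-black heatsink and the orange capacitor where they are; they belong to another machine.

Things in the scene. Friction and masses are not known exactly. Their poses are not given: they have to be found in the camera images.
- heatsink: Heatsink that belongs to the console: silver aluminium fins on a copper-coloured base, 40 x 40 x 40 mm, about 0.12 kg. Fins upright and running along its x. Loose on the desk; origin at the centre of its underside, z up, x and y along its sides. Pick it straight from above with the fingertips 10 to 14 mm above its underside, to clear the tray's 6 mm ribs later.
- fan: Square black cooling fan lying flat (black frame and hub, white blades), 40 x 40 x 28 mm high, about 0.05 kg. Loose on the desk; origin at the centre of its underside, z up, x and y along its sides. Pick it straight from above with the fingertips 10 to 14 mm above its underside, to clear the tray's 6 mm ribs later.
- capacitor_blue: Capacitor that belongs to the console: upright cylinder in a BLUE sleeve with a small silver disc on top, 30 mm diameter, 45 mm high, about 0.045 kg. Loose on the desk; origin at the centre of its underside, z up, x and y along its sides. Pick it straight from above with the fingertips 10 to 14 mm above its underside, to clear the tray's 6 mm ribs later.
- transformer: Small transformer: dark core wrapped with yellow tape, 36 x 32 x 34 mm high, about 0.10 kg. Loose on the desk; origin at the centre of its underside, z up, x and y along its sides. Pick it straight from above with the fingertips 10 to 14 mm above its underside, to clear the tray's 6 mm ribs later.
- heatsink_black: Look-alike that does not belong: all-black heatsink, 40 x 40 x 40 mm. Leave it alone. Origin at the centre of its underside, z up, x and y along its sides.
- capacitor_orange: Look-alike that does not belong: capacitor in an ORANGE sleeve with a small silver disc on top, 30 mm diameter, 45 mm high. Leave it alone. Origin at the centre of its underside, z up, x and y along its sides.
- mat_heatsink: Fixed 65 mm white mat with a copper-coloured square crossed by silver stripes: the heatsink's place. It floors one 66 mm square compartment of the fixed grey tray (four, two by two, 90 mm apart; tray 180 mm square). Ribs, 24 mm wide between compartments, 12 at the rim, end 6 mm above the mat. Origin: centre of its underside; its top is 2 mm higher; x, y along the compartment's sides.
- mat_fan: Fixed 65 mm white mat with a black square holding a white ring and a black hub: the fan's place. It floors one 66 mm square compartment of the fixed grey tray (four, two by two, 90 mm apart; tray 180 mm square). Ribs, 24 mm wide between compartments, 12 at the rim, end 6 mm above the mat. Origin: centre of its underside; its top is 2 mm higher; x, y along the compartment's sides.
- mat_capacitor: Fixed 65 mm white mat with a blue ring (white middle): the blue capacitor's place. It floors one 66 mm square compartment of the fixed grey tray (four, two by two, 90 mm apart; tray 180 mm square). Ribs, 24 mm wide between compartments, 12 at the rim, end 6 mm above the mat. Origin: centre of its underside; its top is 2 mm higher; x, y along the compartment's sides.
- mat_transformer: Fixed 65 mm white mat with a plain yellow square: the transformer's place. It floors one 66 mm square compartment of the fixed grey tray (four, two by two, 90 mm apart; tray 180 mm square). Ribs, 24 mm wide between compartments, 12 at the rim, end 6 mm above the mat. Origin: centre of its underside; its top is 2 mm higher; x, y along the compartment's sides.

How it is judged:
By the outcome, as a careful person would: the job done as asked, in the order asked, and still so for the second after the job is handed in, with the robot touching nothing.
It also fails if it takes over 120 s, if anything falls off the work surface, if the arm or the gripper's body presses on something with over 40 N, if the wrist force passes 120 N, or if a joint passes its speed limit or range.

ROBOT

A 6-joint arm with a two-finger parallel gripper is mounted at the origin on the work surface. World frame = base frame: x ahead of the robot, y to its left, z up, the work surface at z = 0. Lengths are in m, angles in rad, forces in N, time in s.
With the tool pointing down it reaches from about 0.325 to 0.85 m from the base axis. Payload 15.5 kg.
Tool frame: the origin (TCP) lies between the finger pads; the fingertips stand 14 mm ahead of it and the grasp point (between the pads) lies 5 mm behind it; z points along the fingers, y is the direction in which the jaws open and shut (so a half turn about z gives the same grasp; the last joint's range is limited). The gripper opens to 91 mm and grips with 3 to 60 N. Pads are 32 mm wide; open, the fingers measure 118 mm over their backs; the gripper's body (76 mm by 178 mm) begins 60 mm behind the grasp point.
Start: joints at [1.21, 0.494, 1.345, -0, 1.302, -0.096], TCP at [0.164, 0.603, 0.228] pointing down, gripper open.
Joint ranges: [-2.91, 2.91], [-0.82, 2.16], [0.22, 2.67], [-1.22, 4.37], [0.12, 2.79], [-3.08, 3.08]. Speed limits (rad/s): [1.89, 1.89, 2.57, 3.01, 3.01, 3.01].

INTERFACE

Orientations are given as a rotation vector (axis times angle).
In Python, from station import sense, read_camera, camera_params, hand_in gives the robot as it stands.
- The arm moves only by the tool jog_arm, never from a script. Its argument "rows" is one flat list of numbers, 7 for each row, row after row: the turn, a rotation vector about the world's x, y, z in degrees, then the shift along the world's x, y, z in cm, then the closure, from 0 (fully open) to 1 (shut). A call has 1 to 20 rows; each row shifts and turns the commanded pose from where the row before left it; what a row does not reach is not made up. A row lasts 1/10 s, in which the tool goes at most 50 mm and 8.59 degrees, less where a joint would pass 70% of its speed; a pose out of reach is approached as far as the arm can. A call with a gripper value outside its range is refused whole. The fingers move at their own pace and stop on an object; "newtons" is the grip in N (left out, the last holds). Time passes only in rows, so rows that do not move let the fingers close. It gives the time, the measured TCP pose, the force and the opening at its end, in the units of the state.
- sense(): the state, without advancing time (a new reading comes with each control period).
- read_camera(name): name is "side" or "top"; returns the picture (400x640x3 uint8, blue, green, red); there is no depth.
- camera_params(name): a dict with "fx", "fy", "cx", "cy" (pixels), "camera_from_world" (4x4, takes a point from world to camera coordinates). Camera axes: x right, y down, z forward; pixel columns grow to the right and rows downward; lengths in m; the calibration is good to about 2 mm. A picture is of the moment at which its call begins. camera_params takes no time and is no camera call.
- hand_in(): hands the job in, once; it reports no verdict.
The state is a dict: "time_s": time; "joints": joint angles; "qvel": joint speeds; "effort": joint torques, N m; "position": TCP position; "orientation": TCP orientation; "ft_force": force on the tool from outside, world axes, zero at the start; "wrist_torque": the same for the moment, N m; "width": finger opening in m.
Only numpy, scipy, OpenCV 4.12 (cv2) and the standard library are available. Lean on these libraries where they do the work, as an engineer would, in place of code of your own. Each camera call takes 0.05 s, during which the arm holds its last target. There are 200 camera calls.

## Working session

There is one attempt and no reset: what is moved stays moved. The work goes in short steps, Python scripts to look and compute and a tool call to move; the robot and the scene stay as the last step left them, time stands still between calls to the robot, and variables do not carry over. Pictures are saved under pics/ and viewed, about 12 in all and at most 16, crops included, and the job is handed in when it is done.

Besides the shell and the picture viewer there is one more tool, called after ">>>" as name(argument=value, ...), one argument or row to a line, values as JSON. jog_arm: Moves the arm, as the interface text tells. Its arguments: {"type":"object","properties":{"rows":{"type":"array","items":{"type":"number"}},"newtons":{"type":"number"}},"required":["rows"]}

```bash
ls; mkdir -p pics
python3 - <<'E'
from station import *
import cv2
for n in("top","side"):
    cv2.imwrite(f"pics/{n}0.png",read_camera(n)); p=camera_params(n); print(n,p)
s=sense(); print(s)
E
```

```text
pics
top {'fx': 450.615620007922, 'fy': 450.615620007922, 'cx': 324.795106456666, 'cy': 201.37221175933405, 'camera_from_world': array([[ 2.26284712e-03, -9.99875539e-01, -1.56136744e-02,
         6.98872390e-03],
       [-9.91606419e-01, -2.25144173e-04, -1.29292921e-01,
         5.27977545e-01],
       [ 1.29273314e-01,  1.57751899e-02, -9.91483512e-01,
         1.14544524e+00],
       [ 0.00000000e+00,  0.00000000e+00,  0.00000000e+00,
         1.00000000e+00]])}
side {'fx': 492.7799467993731, 'fy': 492.7799467993731, 'cx': 321.99088786307516, 'cy': 205.63519990682965, 'camera_from_world': array([[ 0.82198605, -0.56947736, -0.00587083, -0.42542516],
       [-0.31392005, -0.44446426, -0.8389909 ,  0.20651886],
       [ 0.47517694,  0.69148179, -0.54411378,  1.13840646],
       [ 0.        ,  0.        ,  0.        ,  1.        ]])}
{'time_s': 0.1, 'joints': array([ 1.21050576e+00,  4.94105640e-01,  1.34605270e+00, -1.13970508e-05,
        1.30253605e+00, -9.55118037e-02]), 'qvel': array([0.00024695, 0.00052688, 0.00059097, 0.00174075, 0.00069867,
       0.00011242]), 'effort': array([ 4.91206538e-04, -8.80243850e+01, -3.82543838e+01,  7.10981316e-02,
        4.81175585e-02, -4.21874631e-05]), 'position': array([0.16345028, 0.60290586, 0.22741306]), 'orientation': array([-4.14663404e-01, -3.11386562e+00,  1.68961455e-03]), 'ft_force': array([-0.45516149,  0.0481637 , -0.14363383]), 'wrist_torque': array([-0.02711102, -0.03836937, -0.02191139]), 'width': 0.09072908650138188}
```

View pics/top0.png

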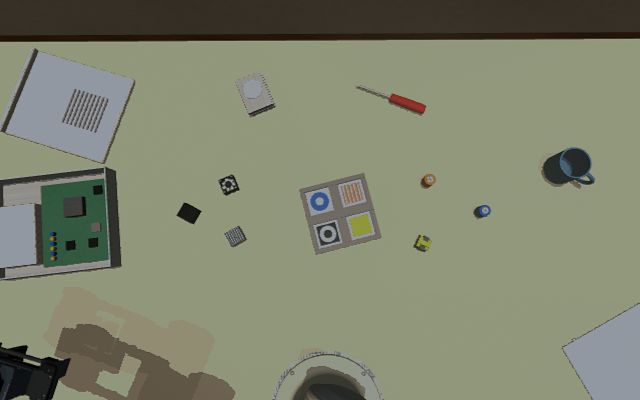

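View pics/side0.png

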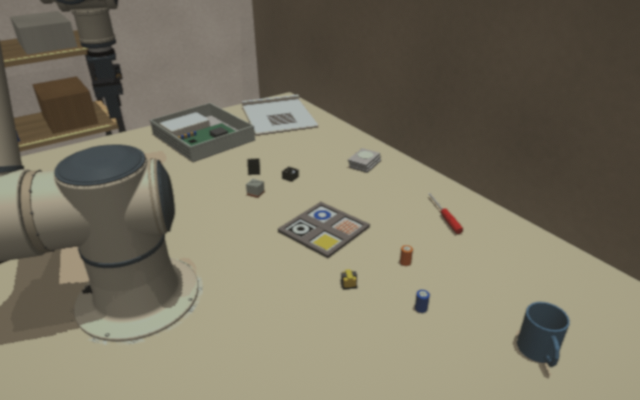

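The top view shows the heatsink at (235,236), fan (229,185), transformer (423,243), blue capacitor (484,211), and the tray centre at (340,214). The mats are capacitor (320,201), heatsink (352,192), fan (328,234) and transformer (361,225). The look-alikes are at (189,213) and (429,180). Next I'll enlarge the top view and measure.

```bash
cat > h.py <<'E'
import cv2,numpy as np
from station import *
def cast(n,uv,z):
    p=camera_params(n);T=p["camera_from_world"];R=T[:3,:3];c=-R.T@T[:3,3]
    d=R.T@np.array([(uv[0]-p["cx"])/p["fx"],(uv[1]-p["cy"])/p["fy"],1])
    return (c+d*(z-c[2])/d[2])
def proj(n,P):
    p=camera_params(n);q=p["camera_from_world"]@np.r_[P,1]
    return np.array([p["fx"]*q[0]/q[2]+p["cx"],p["fy"]*q[1]/q[2]+p["cy"]])
def diffmask(img,x0,y0,x1,y1,thr=40):
    c=img[y0:y1,x0:x1].astype(float); b=np.median(np.r_[c[0],c[-1],c[:,0],c[:,-1]],0)
    m=(np.abs(c-b).sum(2)>thr).astype(np.uint8)
    cs,_=cv2.findContours(m,cv2.RETR_EXTERNAL,cv2.CHAIN_APPROX_NONE)
    k=max(cs,key=cv2.contourArea); return k+np.array([x0,y0])
E
python3 - <<'E'
from h import *
im=cv2.imread("pics/top0.png")
a=cv2.resize(im[165:265,170:270],None,fx=4,fy=4,interpolation=cv2.INTER_CUBIC)
b=cv2.resize(im[165:265,400:500],None,fx=4,fy=4,interpolation=cv2.INTER_CUBIC)
cv2.imwrite("pics/crop0.png",np.hstack([a,b]))
for nm,c,z in [("heatsink",(235,236),.02),("fan",(229,185),.014),("blk",(189,213),.02),("trafo",(423,243),.017),("blue",(484,211),.022),("orange",(429,180),.022),("tray",(340,214),.006)]:
    r=50 if nm=="tray" else 18
    k=diffmask(im,c[0]-r,c[1]-r,c[0]+r,c[1]+r,60)
    q=cv2.boxPoints(cv2.minAreaRect(k)); ctr=q.mean(0)
    w=np.array([cast("top",p,z)[:2] for p in q]); e=w[1]-w[0]
    print(nm,ctr.round(1),cast("top",ctr,z)[:2].round(4),"sides",np.linalg.norm(e).round(3),np.linalg.norm(w[2]-w[1]).round(3),"ang",np.degrees(np.arctan2(e[1],e[0])).round(1)%90)
for nm,c in [("mcap",(320,201)),("mheat",(352,192)),("mfan",(328,234)),("mtr",(361,225))]: print(nm,cast("top",c,.004).round(4))
E
```

```text
heatsink [235.  236.5] [0.4366 0.244 ] sides 0.046 0.045 ang 26.9
fan [228.2 184.7] [0.5757 0.2675] sides 0.046 0.049 ang 23.700000000000003
blk [188.4 212.9] [0.4989 0.3697] sides 0.044 0.055 ang 63.0
trafo [422.1 243.3] [ 0.4197 -0.2469] sides 0.044 0.038 ang 62.4
blue [481.4 211.2] [ 0.5037 -0.4032] sides 0.047 0.031 ang 18.400000000000006
orange [427. 181.] [ 0.5841 -0.2631] sides 0.046 0.03 ang 44.8
tray [339.6 213.4] [ 0.4992 -0.0315] sides 0.185 0.182 ang 14.5
mcap [0.5329 0.021  0.004 ]
mheat [ 0.5574 -0.065   0.004 ]
mfan [ 0.4444 -0.0006  0.004 ]
mtr [ 0.4685 -0.0885  0.004 ]
```

View pics/crop0.png

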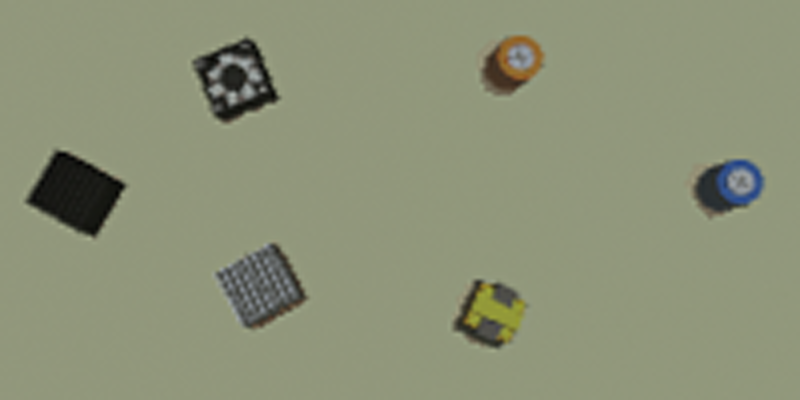

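The crop shows both look-alikes, with the silver heatsink's copper base visible at its lower right and shadows on the lower left of the right-hand parts. I'll refine with top-face colour masks and the mats.

```bash
cat >> h.py <<'E'
def blob(im,c,r,f):
    c=np.array(c);x0,y0=c-r
    s=cv2.resize(im[y0:y0+2*r,x0:x0+2*r],None,fx=4,fy=4,interpolation=cv2.INTER_LINEAR)
    b,g,rr=[s[...,i].astype(int) for i in range(3)]
    m=f(b,g,rr,cv2.cvtColor(s,cv2.COLOR_BGR2HSV).astype(int)).astype(np.uint8)
    m=cv2.morphologyEx(m,cv2.MORPH_CLOSE,np.ones((9,9)))
    cs,_=cv2.findContours(m,cv2.RETR_EXTERNAL,cv2.CHAIN_APPROX_NONE)
    return (max(cs,key=cv2.contourArea).reshape(-1,2)+.5)/4-.5+[x0,y0]
def rect(n,k,z):
    w=np.array([cast(n,p,z)[:2] for p in k]).astype(np.float32)
    (c,s,a)=cv2.minAreaRect(w*1000); q=cv2.boxPoints((c,s,a)); e=q[1]-q[0]
    M=cv2.moments((w*1e4).reshape(-1,1,2)); 
    return np.array(c).round(1),np.round([M['m10']/M['m00']/10,M['m01']/M['m00']/10],1),(np.linalg.norm(q[1]-q[0]).round(1),np.linalg.norm(q[2]-q[1]).round(1)),np.degrees(np.arctan2(e[1],e[0])).round(1)%180
E
python3 - <<'E'
from h import *
im=read_camera("top")
sat=lambda h:h[...,1]
T=[("heatsink",(235,236),14,.04,lambda b,g,r,h:(h[...,1]<45)&(h[...,2]>50)|((b>r+0)&(h[...,2]>40))),
("fan",(229,185),14,.028,lambda b,g,r,h:(h[...,1]<45)|((h[...,2]<70)&(r<b+12))),
("trafo yel",(423,243),14,.034,lambda b,g,r,h:(h[...,1]>140)&(h[...,2]>110)),
("blue",(484,211),14,.045,lambda b,g,r,h:(b>r+8)&(h[...,2]>100)),
("mcap",(320,201),14,.004,lambda b,g,r,h:(b>r+40)),
("mheat",(352,192),14,.004,lambda b,g,r,h:(r>b+35)),
("mfan",(328,234),12,.004,lambda b,g,r,h:h[...,2]<80),
("mtr",(361,225),14,.004,lambda b,g,r,h:h[...,1]>140)]
for nm,c,r,z,f in T:
    k=blob(im,c,r,f); print(nm,k.mean(0).round(1),*rect("top",k,z))
E
```

```text
heatsink [233.3 235.5] [438.5 243.2] [437.7 243.8] (np.float32(48.7), np.float32(46.1)) 120.6
fan [228.9 185.2] [575.2 260.5] [574.2 264.4] (np.float32(54.9), np.float32(48.6)) 110.7
trafo yel [423.4 242.7] [ 420.8 -247.3] [ 421.1 -246.6] (np.float32(28.8), np.float32(31.6)) 155.1
blue [484.7 209.9] [ 504.5 -404.6] [ 504.5 -404.5] (np.float32(29.7), np.float32(29.1)) 153.3
mcap [319.2 200.9] [533.3  23. ] [533.2  23.2] (np.float32(49.8), np.float32(50.0)) 153.4
mheat [351.7 192.7] [555.7 -64.1] [555.8 -63.9] (np.float32(50.3), np.float32(49.8)) 104.5
mfan [327.6 233.5] [445.7   0.8] [445.8   0.6] (np.float32(52.9), np.float32(53.8)) 107.6
mtr [360.3 225. ] [468.7 -86.7] [468.7 -86.8] (np.float32(47.2), np.float32(47.4)) 104.3
```

The tray is at 14.4° and the mats fit a 90 mm lattice well. Centres (mm): heatsink (555.7,-64.1), fan (446,0.6), capacitor (533.2,23.1), transformer (468.5,-86.6). I'll go to the heatsink first, at (437,244) with the jaws at 116.5°.

>>> jog_arm(
  rows=[0, 0, 3.5, 2.28, -2.99, 0, 0, 0, 0, 3.5, 2.28, -2.99, 0, 0, 0, 0, 3.5, 2.28, -2.99, 0, 0, 0, 0, 3.5, 2.28, -2.99, 0, 0, 0, 0, 3.5, 2.28, -2.99, 0, 0, 0, 0, 3.5, 2.28, -2.99, 0, 0, 0, 0, 3.5, 2.28, -2.99, 0, 0, 0, 0, 3.5, 2.28, -2.99, 0, 0, 0, 0, 3.5, 2.28, -2.99, 0, 0, 0, 0, 3.5, 2.28, -2.99, 0, 0, 0, 0, 3.5, 2.28, -2.99, -3, 0, 0, 0, 3.2, 2.28, -2.99, -4, 0, 0, 0, 0, 0, 0, -4, 0, 0, 0, 0, 0, 0, 0, 0],
  newtons=15,
)

```text
time_s: 1.55
position: [0.4331, 0.2453, 0.1179]
orientation: [0.716, -3.051, 0.002]
ft_force: [0.3, -0.3, 0.4]
width: 0.0912
```

>>> jog_arm(
  rows=[0, 0, 0, 0.4, -0.1, -3, 0, 0, 0, 0, 0, 0, -3, 0, 0, 0, 0, 0, 0, -2, 0, 0, 0, 0, 0, 0, -1.2, 0, 0, 0, 0, 0, 0, 0, 0],
)

```text
time_s: 2.05
position: [0.4389, 0.2465, 0.0295]
orientation: [0.721, -3.057, 0.0]
ft_force: [0.6, -0.3, 1.4]
width: 0.0913
```

Run:
```python
from h import *
print(sense()["position"],sense()["ft_force"])
a=read_camera("side");b=read_camera("top")
u,v=proj("side",[.437,.244,.02]).astype(int);x,y=proj("top",[.437,.244,.04]).astype(int)
f=lambda i,u,v:cv2.resize(i[max(v-50,0):v+50,u-50:u+50],(400,400),interpolation=cv2.INTER_CUBIC)
cv2.imwrite("pics/g1.png",np.hstack([f(a,u,v),f(b,x,y)]))
```

```text
[0.43885673 0.24650919 0.02949881] [ 0.55789742 -0.33176802  1.43157231]
```

View pics/g1.png

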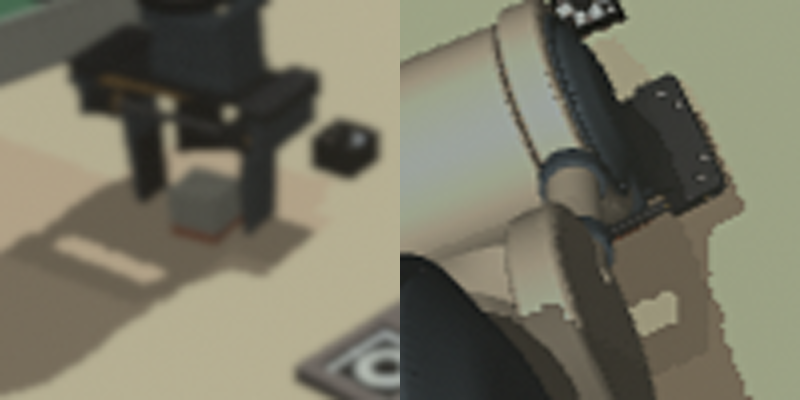

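The side crop shows the jaws straddling the silver heatsink (205,205 in the crop), so I'll close.

>>> jog_arm(
  rows=[0, 0, 0, 0, 0, 0, 0, 0, 0, 0, 0, 0, 0, 1, 0, 0, 0, 0, 0, 0, 1, 0, 0, 0, 0, 0, 0, 1, 0, 0, 0, 0, 0, 0, 1, 0, 0, 0, 0, 0, 0, 1, 0, 0, 0, 0, 0, 0, 1],
)

```text
time_s: 2.85
position: [0.4391, 0.2461, 0.0295]
orientation: [0.721, -3.058, 0.0]
ft_force: [-0.4, 0.4, -0.2]
width: 0.046
```

>>> jog_arm(
  rows=[0, 0, 0, 0, 0, -0.3, 0.4, 0, 0, 0, 0, 0, 0, 1, 0, 0, 0, 0, 0, 0, 1, 0, 0, 0, 0, 0, 0, 1, 0, 0, 0, 0, 0, 0, 1],
)

```text
time_s: 3.35
position: [0.4391, 0.2461, 0.0265]
orientation: [0.721, -3.058, 0.0]
ft_force: [0.3, 0.5, -1.5]
width: 0.04
```

>>> jog_arm(
  rows=[0, 0, 0, 0, 0, 2, 1, 0, 0, 0, 0, 0, 3, 1, 0, 0, 0, 0, 0, 3, 1, 0, 0, -1, 1.0, -2.6, 0, 1, 0, 0, -1.4, 1.3, -3.3, 0, 1, 0, 0, -1.4, 1.4, -3.6, 0, 1, 0, 0, -1.4, 1.4, -3.6, 0, 1, 0, 0, -1.4, 1.4, -3.6, 0, 1, 0, 0, -1.4, 1.4, -3.6, 0, 1, 0, 0, -1.4, 1.4, -3.6, 0, 1, 0, 0, -1.4, 1.3, -3.3, 0, 1, 0, 0, -1.2, 1.3, -3.2, 0, 1, 0, 0, 0, 0, 0, -2, 1, 0, 0, 0, 0, 0, -2, 1, 0, 0, 0, 0, 0, 0, 1, 0, 0, 0, 0, 0, 0, 1],
)

```text
time_s: 4.95
position: [0.5579, -0.0578, 0.0666]
orientation: [0.397, -3.116, -0.0]
ft_force: [-0.3, -0.0, -0.9]
width: 0.04
```

```bash
cat >> h.py <<'E'
def snap(name,P,r=60):
    o=[]
    for n in ("side","top"):
        i=read_camera(n);u,v=proj(n,P).astype(int)
        o.append(cv2.resize(i[max(v-r,0):v+r,u-r:u+r],(400,400),interpolation=cv2.INTER_CUBIC))
    cv2.imwrite(f"pics/{name}.png",np.hstack(o)); s=sense(); print(s["position"],s["ft_force"],s["width"])
E
python3 -c "
from h import *
snap('p1',[.5009,-.0318,.03])
p=proj('side',[.5009,-.0318,.03]);print(p)"
```

```text
[ 0.55858797 -0.05779599  0.06740653] [-0.47798003  0.38115961 -0.71596565] 0.03964293637678128
[323.55266796 219.71787701]
```

View pics/p1.png

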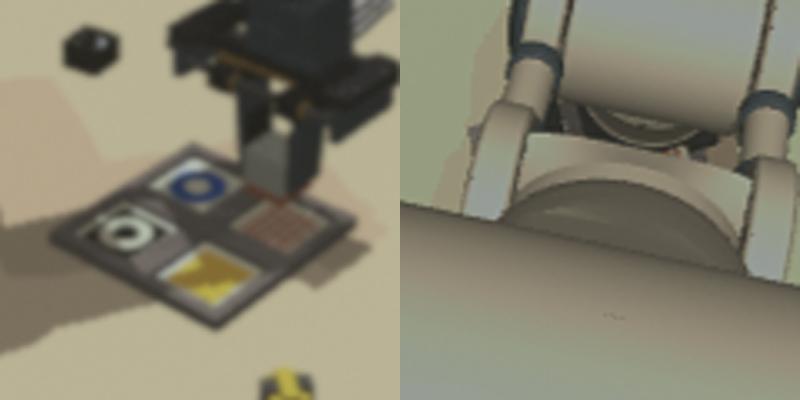

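The heatsink hangs over its copper/silver mat, about 6 mm short in y. I'll correct that and lower it carefully.

>>> jog_arm(
  rows=[0, 0, 0, 0, -0.6, 0, 1, 0, 0, 0, 0, 0, -1, 1, 0, 0, 0, 0, 0, -1, 1, 0, 0, 0, 0, 0, -1, 1, 0, 0, 0, 0, 0, -0.3, 1, 0, 0, 0, 0, 0, 0, 1, 0, 0, 0, 0, 0, 0, 1],
)

```text
time_s: 5.75
position: [0.5581, -0.0638, 0.0332]
orientation: [0.397, -3.116, -0.0]
ft_force: [-0.1, -0.1, -1.0]
width: 0.0402
```

>>> jog_arm(
  rows=[0, 0, 0, 0, 0, -0.1, 1, 0, 0, 0, 0, 0, -0.1, 1, 0, 0, 0, 0, 0, 0, 1],
)

```text
time_s: 6.05
position: [0.5583, -0.0639, 0.0318]
orientation: [-0.397, 3.116, -0.0]
ft_force: [-1.0, 0.1, 4.2]
width: 0.0401
```

>>> jog_arm(
  rows=[0, 0, 0, 0, 0, -0.05, 1, 0, 0, 0, 0, 0, 0, 1],
)

```text
time_s: 6.25
position: [0.5584, -0.0639, 0.0317]
orientation: [-0.397, 3.116, -0.0]
ft_force: [-2.7, 1.2, 14.4]
width: 0.0404
```

Contact is at TCP z 31.7 mm, which puts the mat top at about 5 mm. I'll release, rise and go to the fan.

>>> jog_arm(
  rows=[0, 0, 0, 0, 0, 0, 0.3, 0, 0, 0, 0, 0, 0, 0.3, 0, 0, 0, 0, 0, 0, 0.2, 0, 0, 0, 0, 0, 2, 0.2, 0, 0, 0, 0, 0, 4, 0.1, 0, 0, 0, 0, 0, 3, 0, 0, 0, 1, 0.2, 3, 0, 0, 0, 0, 1, 0.2, 3.5, 0, 0, 0, 0, 1, 0.2, 3.8, 0, 0, 0, 0, 1, 0.2, 3.8, 0, 0, 0, 0, 1, 0.2, 3.8, 0, 0, 0, 0, 1, 0.2, 3.8, 0, 0, 0, 0, 1, 0.2, 3.8, 0, 0, 0, 0, 1, 0.2, 3.8, 0, 0, 0, 0, 1, 0.1, 3.6, 0, 0, 0, 0, 0, 0, 0, -3, 0, 0, 0, 0, 0, 0, -2, 0, 0, 0, 0, 0, 0, 0, 0],
)

```text
time_s: 8.05
position: [0.5734, 0.2648, 0.0684]
orientation: [0.64, -3.071, 0.001]
ft_force: [-0.2, 0.1, 0.3]
width: 0.0913
```

Run:
```python
from h import *
snap('q1',[.575,.265,.02],50)
i=read_camera("top");cv2.imwrite("pics/q2.png",cv2.resize(i[150:260,170:400],None,fx=3,fy=3,interpolation=cv2.INTER_CUBIC))
```

```text
[0.57514623 0.26497853 0.07121849] [ 0.29011208 -0.42958075  0.50096842] 0.09127232688221867
```

View pics/q2.png

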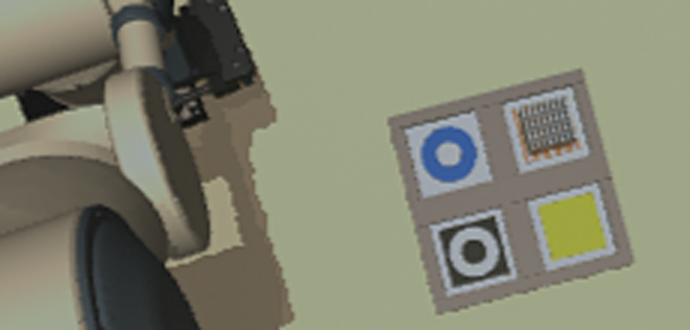

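The heatsink stands aligned in its compartment (548,125 in the crop). Now I'll lower onto the fan and grip it.

>>> jog_arm(
  rows=[0, 0, 0, 0, 0, -2, 0, 0, 0, 0, 0, 0, -1.6, 0, 0, 0, 0, 0, 0, -0.9, 0, 0, 0, 0, 0, 0, 0, 0.3, 0, 0, 0, 0, 0, 0, 0.45, 0, 0, 0, 0, 0, 0, 0.45],
  newtons=10,
)

```text
time_s: 8.8
position: [0.5757, 0.2653, 0.027]
orientation: [-0.64, 3.074, 0.0]
ft_force: [-0.3, -0.3, -0.1]
width: 0.0702
```

>>> jog_arm(
  rows=[0, 0, 0, 0, 0, -0.1, 1, 0, 0, 0, 0, 0, 0, 1, 0, 0, 0, 0, 0, 0, 1, 0, 0, 0, 0, 0, 0, 1, 0, 0, 0, 0, 0, 0, 1, 0, 0, 0, 0, 0, 0, 1],
)

```text
time_s: 9.4
position: [0.5752, 0.2651, 0.0251]
orientation: [-0.641, 3.075, 0.0]
ft_force: [0.2, 0.1, 3.3]
width: 0.0398
```

>>> jog_arm(
  rows=[0, 0, 0, 0, 0, 2, 1, 0, 0, 0, 0, 0, 3, 1, 0, 0, 0, 0, 0, 3, 1, 0, 0, -1, -1.4, -2.8, 0, 1, 0, 0, -1.2, -1.6, -3.3, 0, 1, 0, 0, -1.2, -1.7, -3.5, 0, 1, 0, 0, -1.2, -1.7, -3.5, 0, 1, 0, 0, -1.2, -1.7, -3.5, 0, 1, 0, 0, -1.2, -1.7, -3.5, 0, 1, 0, 0, -1.2, -1.6, -3.3, 0, 1, 0, 0, -1.1, -1.5, -3.1, 0, 1, 0, 0, 0, 0, 0, -2, 1, 0, 0, 0, 0, 0, -3, 1, 0, 0, 0, 0, 0, 0, 1, 0, 0, 0, 0, 0, 0, 1],
)

```text
time_s: 10.9
position: [0.4458, 0.0002, 0.0552]
orientation: [0.389, -3.116, -0.001]
ft_force: [-0.0, -0.5, -1.0]
width: 0.0405
```

>>> jog_arm(
  rows=[0, 0, 0, 0, 0, -1.2, 1, 0, 0, 0, 0, 0, -0.9, 1, 0, 0, 0, 0, 0, -0.2, 1, 0, 0, 0, 0, 0, 0, 1, 0, 0, 0, 0, 0, 0, 1],
)

```text
time_s: 11.4
position: [0.4463, 0.0001, 0.0324]
orientation: [-0.389, 3.117, -0.0]
ft_force: [-0.2, -0.7, -0.3]
width: 0.0402
```

>>> jog_arm(
  rows=[0, 0, 0, 0, 0, -0.1, 1, 0, 0, 0, 0, 0, -0.05, 1, 0, 0, 0, 0, 0, 0, 1],
)

```text
time_s: 11.7
position: [0.4464, 0.0001, 0.0308]
orientation: [-0.389, 3.117, -0.0]
ft_force: [-1.1, 0.4, 6.9]
width: 0.0401
```

>>> jog_arm(
  rows=[0, 0, 0, 0, 0, 0, 0.3, 0, 0, 0, 0, 0, 0, 0.3, 0, 0, 0, 0, 0, 0, 0.2, 0, 0, 0, 0, 0, 2, 0.2, 0, 0, 0, 0, 0, 4, 0.1, 0, 0, 0, 0, 0, 3, 0, 0, 0, 0, 0.4, -2.5, 0, 0, 0, 0, 0, 0.5, -3.5, 0, 0, 0, 0, 0, 0.5, -3.8, 0, 0, 0, 0, 0, 0.6, -3.8, 0, 0, 0, 0, 0, 0.6, -3.8, 0, 0, 0, 0, 0, 0.6, -3.8, 0, 0, 0, 0, 0, 0.6, -3.8, 0, 0, 0, 0, 0, 0.6, -3.8, 0, 0, 0, 0, 0, 0.6, -3.8, 0, 0, 0, 0, 0, 0.4, -3.8, 0, 0, 0, 0, 0, 0.4, -4.1, 0, 0, 0, 0, 0, 0, 0, -2, 0, 0, 0, 0, 0, 0, 0, 0, 0, 0, 0, 0, 0, 0, 0],
)

```text
time_s: 13.7
position: [0.5036, -0.404, 0.1002]
orientation: [0.389, -3.116, -0.003]
ft_force: [-0.6, -0.2, -0.1]
width: 0.0914
```

Run:
```python
from h import *
snap('q3',[.5009,-.0318,.01],50)
```

```text
[ 0.50431218 -0.40419792  0.10116819] [ 0.21539295  0.09383276 -0.52263989] 0.09086463486023695
```

View pics/q3.png

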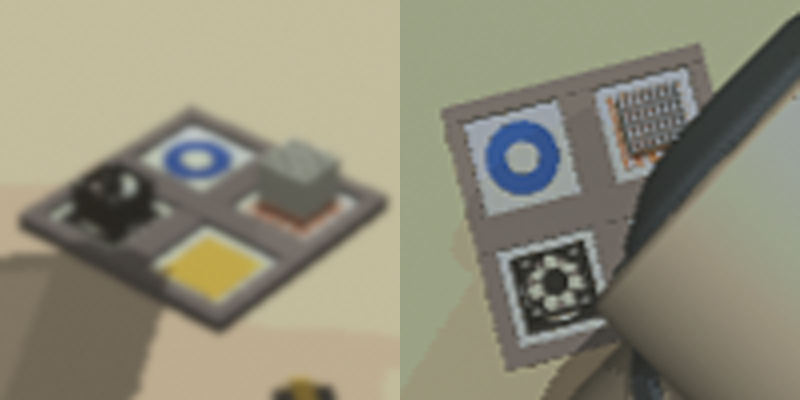

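The heatsink and fan both stand in their compartments (fan at 553,285 in the top crop). The arm is over the blue capacitor, so I'll descend 7.5 cm and grip.

>>> jog_arm(
  rows=[0, 0, 0, 0, 0, -3, 0, 0, 0, 0, 0, 0, -2.5, 0, 0, 0, 0, 0, 0, -1.5, 0, 0, 0, 0, 0, 0, -0.5, 0, 0, 0, 0, 0, 0, 0, 0, 0, 0, 0, 0, 0, 0, 0],
)

```text
time_s: 14.4
position: [0.5047, -0.4053, 0.0266]
orientation: [-0.389, 3.116, -0.002]
ft_force: [-0.0, -0.5, 0.3]
width: 0.0913
```

>>> jog_arm(
  rows=[0, 0, 0, 0, 0, 0, 1, 0, 0, 0, 0, 0, 0, 1, 0, 0, 0, 0, 0, 0, 1, 0, 0, 0, 0, 0, 0, 1, 0, 0, 0, 0, 0, 0, 1, 0, 0, 0, 0, 0, 0, 1, 0, 0, 0, 0, 0, 0, 1, 0, 0, 0, 0, 0, 0, 1, 0, 0, 0, 0, 0, 0, 1, 0, 0, 0, 0, 0, 0, 1],
)

```text
time_s: 15.4
position: [0.5041, -0.4049, 0.0255]
orientation: [0.389, -3.117, -0.0]
ft_force: [0.3, 0.1, -1.3]
width: 0.0299
```

>>> jog_arm(
  rows=[0, 0, 0, 0, 0, 2, 1, 0, 0, 0, 0, 0, 3.5, 1, 0, 0, 0, 0, 0, 3.5, 1, 0, 0, 0, 0.2, 2.5, 0, 1, 0, 0, 0, 0.2, 3.4, 0, 1, 0, 0, 0, 0.2, 3.7, 0, 1, 0, 0, 0, 0.3, 3.7, 0, 1, 0, 0, 0, 0.3, 3.7, 0, 1, 0, 0, 0, 0.3, 3.7, 0, 1, 0, 0, 0, 0.3, 3.7, 0, 1, 0, 0, 0, 0.3, 3.7, 0, 1, 0, 0, 0, 0.3, 3.7, 0, 1, 0, 0, 0, 0.2, 3.7, 0, 1, 0, 0, 0, 0.2, 3.7, 0, 1, 0, 0, 0, 0.1, 3.6, 0, 1, 0, 0, 0, 0, 0, 0, 1, 0, 0, 0, 0, 0, 0, 1],
)

```text
time_s: 17.1
position: [0.5331, 0.0237, 0.1155]
orientation: [0.392, -3.117, 0.0]
ft_force: [0.2, 0.2, 0.2]
width: 0.0302
```

Positioned over the capacitor mat. Lowering.

>>> jog_arm(
  rows=[0, 0, 0, 0, 0, -3, 1, 0, 0, 0, 0, 0, -2.5, 1, 0, 0, 0, 0, 0, -1.8, 1, 0, 0, 0, 0, 0, -0.9, 1, 0, 0, 0, 0, 0, -0.1, 1, 0, 0, 0, 0, 0, 0, 1, 0, 0, 0, 0, 0, 0, 1],
)

```text
time_s: 17.8
position: [0.5337, 0.0228, 0.0333]
orientation: [-0.389, 3.116, -0.0]
ft_force: [0.5, 0.0, 0.3]
width: 0.0298
```

>>> jog_arm(
  rows=[0, 0, 0, 0, 0, -0.1, 1, 0, 0, 0, 0, 0, -0.05, 1, 0, 0, 0, 0, 0, 0, 1],
)

```text
time_s: 18.1
position: [0.5334, 0.0231, 0.0313]
orientation: [-0.389, 3.117, -0.0]
ft_force: [-0.7, 0.2, 2.2]
width: 0.0298
```

>>> jog_arm(
  rows=[0, 0, 0, 0, 0, -0.05, 1, 0, 0, 0, 0, 0, 0, 1],
)

```text
time_s: 18.3
position: [0.5335, 0.0231, 0.031]
orientation: [-0.389, 3.117, -0.0]
ft_force: [-1.0, 0.1, 9.3]
width: 0.0297
```

>>> jog_arm(
  rows=[0, 0, 0, 0, 0, 0, 0.4, 0, 0, 0, 0, 0, 0, 0.3, 0, 0, 0, 0, 0, 0, 0.3, 0, 0, 0, 0, 0, 2, 0.3, 0, 0, 0, 0, 0, 3.5, 0.2, 0, 0, 0, 0, 0, 3.5, 0, 0, 0, -3.9, -1.0, -2.2, 0, 0, 0, 0, -4, -1.4, -3.3, 0, 0, 0, 0, -4, -1.5, -3.6, 0, 0, 0, 0, -4, -1.5, -3.6, 0, 0, 0, 0, -4, -1.5, -3.6, 0, 0, 0, 0, -4, -1.5, -3.6, 0, 0, 0, 0, -4, -1.4, -3.5, 0, 0, 0, 0, -4, -1.0, -2.3, 0, 0, 0, 0, -4, -0.3, -1.1, 0, 0, 0, 0, -3.5, -0.1, -0.2, -3, 0, 0, 0, 0, 0, 0, -2, 0, 0, 0, 0, 0, 0, 0, 0, 0, 0, 0, 0, 0, 0, 0],
)

```text
time_s: 20.2
position: [0.4211, -0.2468, 0.0707]
orientation: [-0.684, -3.065, -0.001]
ft_force: [0.2, -0.7, 0.5]
width: 0.0909
```

Run:
```python
from h import *
snap('q4',[.47,-.13,.02],90)
```

```text
[ 0.42162501 -0.24709302  0.07137679] [ 0.55009087 -0.35213498 -0.02080514] 0.09123756295908793
```

View pics/q4.png

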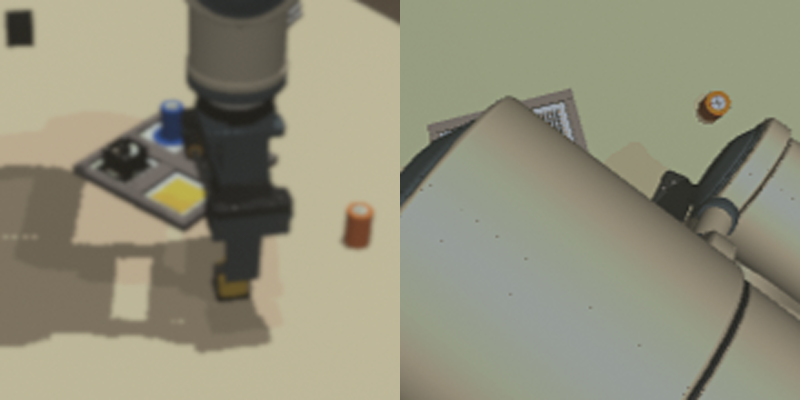

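The capacitor is upright on its mat (172,125 in the side crop). The jaws are over the transformer at 65°, so I'll descend and grip.

>>> jog_arm(
  rows=[0, 0, 0, 0, 0, -2, 0, 0, 0, 0, 0, 0, -1.6, 0, 0, 0, 0, 0, 0, -0.9, 0, 0, 0, 0, 0, 0, 0, 0, 0, 0, 0, 0, 0, 0, 0],
  newtons=15,
)

```text
time_s: 20.8
position: [0.4214, -0.2471, 0.0261]
orientation: [0.684, 3.066, -0.0]
ft_force: [0.6, -0.9, 0.6]
width: 0.091
```

>>> jog_arm(
  rows=[0, 0, 0, 0, 0, 0, 1, 0, 0, 0, 0, 0, 0, 1, 0, 0, 0, 0, 0, 0, 1, 0, 0, 0, 0, 0, 0, 1, 0, 0, 0, 0, 0, 0, 1, 0, 0, 0, 0, 0, 0, 1, 0, 0, 0, 0, 0, 0, 1, 0, 0, 0, 0, 0, 0, 1, 0, 0, 0, 0, 0, 0, 1],
)

```text
time_s: 21.7
position: [0.4211, -0.2469, 0.0255]
orientation: [-0.685, -3.066, -0.0]
ft_force: [-1.0, -0.1, 0.2]
width: 0.0316
```

>>> jog_arm(
  rows=[0, 0, 0, 0, 0, 2, 1, 0, 0, 0, 0, 0, 3, 1, 0, 0, 0, 0, 0, 3, 1, 0, 0, 4.5, 0.5, 1.6, 0, 1, 0, 0, 5, 0.6, 2, 0, 1, 0, 0, 5, 0.6, 2.1, 0, 1, 0, 0, 5, 0.6, 2.1, 0, 1, 0, 0, 5, 0.6, 2.1, 0, 1, 0, 0, 5, 0.6, 2.1, 0, 1, 0, 0, 5, 0.6, 2.1, 0, 1, 0, 0, 5, 0.6, 1.9, 0, 1, 0, 0, 0, 0, 0, -2, 1, 0, 0, 0, 0, 0, -2.5, 1, 0, 0, 0, 0, 0, 0, 1, 0, 0, 0, 0, 0, 0, 1],
)

```text
time_s: 23.2
position: [0.4678, -0.0869, 0.0606]
orientation: [0.392, -3.116, -0.001]
ft_force: [0.5, -0.3, -1.1]
width: 0.032
```

>>> jog_arm(
  rows=[0, 0, 0, 0, 0, -1.4, 1, 0, 0, 0, 0, 0, -1.1, 1, 0, 0, 0, 0, 0, -0.3, 1, 0, 0, 0, 0, 0, 0, 1, 0, 0, 0, 0, 0, 0, 1],
)

```text
time_s: 23.7
position: [0.4683, -0.087, 0.0329]
orientation: [-0.392, 3.117, -0.0]
ft_force: [-0.2, 0.2, -1.3]
width: 0.0316
```

>>> jog_arm(
  rows=[0, 0, 0, 0, 0, -0.1, 1, 0, 0, 0, 0, 0, -0.05, 1, 0, 0, 0, 0, 0, 0, 1],
)

```text
time_s: 24.0
position: [0.4683, -0.087, 0.0314]
orientation: [-0.392, 3.116, -0.0]
ft_force: [-0.8, 0.4, 7.1]
width: 0.0322
```

Contact. I'll release, rise and move clear to the right so both cameras can see the tray.

>>> jog_arm(
  rows=[0, 0, 0, 0, 0, 0, 0.4, 0, 0, 0, 0, 0, 0, 0.3, 0, 0, 0, 0, 0, 0, 0.3, 0, 0, 0, 0, 0, 2, 0.3, 0, 0, 0, 0, 0, 4, 0.2, 0, 0, 0, 0, 0, 4, 0.1, 0, 0, 0, 0, -3, 2, 0, 0, 0, 0, 0, -4, 2, 0, 0, 0, 0, 0, -4, 0, 0, 0, 0, 0, -0.5, -4, 0, 0, 0, 0, 0, -0.5, -4, 0, 0, 0, 0, 0, -0.5, -4, 0, 0, 0, 0, 0, -0.5, -4, 0, 0, 0, 0, 0, -0.5, -4, 0, 0, 0, 0, 0, -0.5, -3, 0, 0, 0, 0, 0, 0, 0, 0, 0],
)

```text
time_s: 25.6
position: [0.4373, -0.4305, 0.1707]
orientation: [-0.387, 3.117, -0.002]
ft_force: [0.4, 0.8, 0.1]
width: 0.0913
```

Run:
```python
from h import *
snap('end',[.5009,-.0318,.01],60)
i=read_camera("top");cv2.imwrite("pics/endtop.png",i)
```

```text
[ 0.43772795 -0.42686052  0.17057178] [-0.05858898  1.07874136 -0.31777345] 0.09115282860177117
```

View pics/end.png

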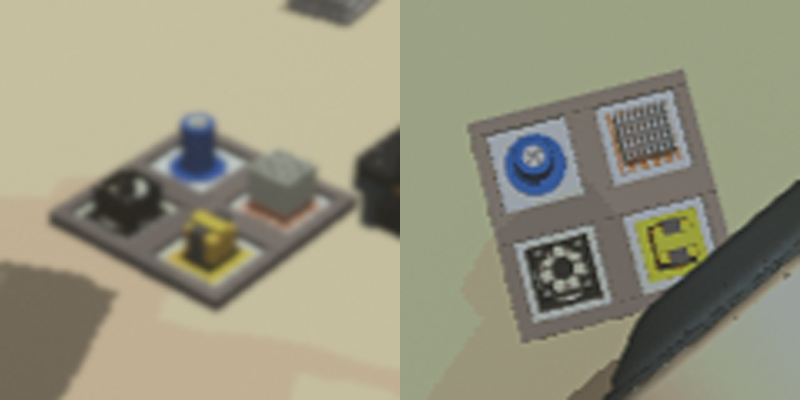

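View pics/endtop.png

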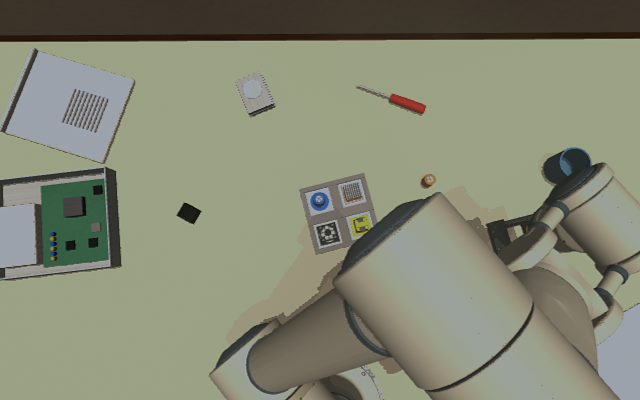

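All four parts stand upright on their own mats: capacitor (319,201), heatsink (352,192), fan (328,234), transformer (361,225). The black heatsink (189,213) and orange capacitor (429,180) haven't moved. Handing in.

>>> jog_arm(
  rows=[0, 0, 0, 0, 0, 0, 0, 0, 0, 0, 0, 0, 0, 0],
)

```text
time_s: 25.95
position: [0.4384, -0.4259, 0.1711]
orientation: [0.394, -3.117, -0.0]
ft_force: [-0.8, 0.8, -0.9]
width: 0.0914
```

```bash
python3 -c "
from station import *
s=sense();print(s['time_s'],s['ft_force'],abs(s['qvel']).max());print(hand_in())"
```

```text
25.95 [-0.77745954  0.78485085 -0.9432711 ] 0.003805003821924069
the job is handed in; nothing more can be done
None
```

The job is handed in: the heatsink, fan, blue capacitor and transformer, in that order, were each picked from above and lowered into their own compartments. I released each one only after feeling contact with the mat; the highest force I read was about 14 N. It took about 26 s of robot time.

In the last pictures from both cameras, all four parts stand upright and flat on the right mats. The black heatsink and the orange capacitor are where they started. At hand-in the gripper was open, clear of everything, and the arm was at rest with about 1 N at the wrist.

No check failed. In the last top view the arm hid a small corner of the transformer's compartment, but the side view showed that part standing flat.

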